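# Set a tray-stand leg to length and lock its cam

## Robot

A 6-joint arm with a two-finger parallel gripper is mounted at the origin on the work surface. World frame = base frame: x ahead of the robot, y to its left, z up, the work surface at z = 0. Lengths are in m, angles in rad, forces in N, time in s.
With the tool pointing down it reaches from about 0.35 to 0.775 m from the base axis. Payload 7.3 kg.
Tool frame: the origin (TCP) lies at the very end of the fingers, on their centre line; the grasp point (between the pads) lies grip_point_offset behind it (grip_point_offset is the distance from the TCP to the grasp point, in m); z points along the fingers, y is the direction in which the jaws open and shut (so a half turn about z gives the same grasp; the last joint's range is limited). The gripper opens to 92 mm and grips with 3 to 60 N. Pads are 19 mm wide; open, the fingers measure 130 mm over their backs; the gripper's body (75 mm by 190 mm) begins 47 mm behind the grasp point.
Start: joints at [1.096, 0.342, 1.524, -0, 1.275, -0.146], TCP at [0.17, 0.497, 0.227] pointing down, gripper open.
Joint ranges: [-2.53, 2.53], [-0.77, 2.02], [0.04, 2.7], [-1, 4.14], [0.28, 2.66], [-3.11, 3.11]. Speed limits (rad/s): [2.57, 2.57, 3.14, 3.14, 3.14, 3.14].

## Interface

Orientations are given as [roll, pitch, yaw] about the fixed x, y, z axes, in that order (R = Rz(yaw) Ry(pitch) Rx(roll)).
In Python, from cell import * gives the robot as it stands.
- The arm moves only by the shell command python3 -m inch 'ROWS' [OPENING] [FORCE]. ROWS is JSON, a list that holds one entry, the list of rows, each a list of 4 numbers: the shift along the tool's x, y, z in mm, then the turn about the tool's z in rad. In form: [[[x, y, z, roll], ...]]. A call has 1 to 10 rows; each row shifts and turns the commanded pose from where the row before left it, along the tool's axes as they then stand; what a row does not reach is not made up. A row lasts 1/8 s, in which the tool goes at most 62.5 mm and 10.7 degrees, less where a joint would pass 70% of its speed; a pose out of reach is approached as far as the arm can. A call with a gripper value outside its range is refused whole. OPENING is the closure, from -1 (fully open) to 1 (shut), set as the call begins (- or left out, the last holds). The fingers move at their own pace and stop on an object; FORCE is the grip in N (left out, the last holds). Time passes only in rows, so rows that do not move let the fingers close. It gives the time, the measured TCP pose, the force and the opening at its end, in the units of the state.
- observe(): the state, without advancing time (a new reading comes with each control period).
- read_camera(name): name is "scene" or "top" or "wrist"; returns a dict with "img" (480x640x3 uint8, blue, green, red), "fx", "fy", "cx", "cy" (pixels), "k1" (the pictures are not rectified: a ray, as slopes to the right and down, at radius r is drawn at 1 + k1 r^2 times it, then the intrinsics apply), "eye" and "rotation" of the camera in the world; the wrist camera has in their place "T_tool_cam" (4x4, takes a point from camera to tool coordinates, whose origin is the TCP and whose axes are the flange's). Camera axes: x right, y down, z forward; pixel columns grow to the right and rows downward; lengths in m; the calibration is good to about 2 mm. A picture is of the moment at which its call begins: read the wrist's pose just before it. There is no depth.
- hand_in(): hands the job in, once; it reports no verdict.
Trained networks look in the newest picture that a camera, given by its name, has taken for a name from the list of things; names that differ only in an ending like _2 or _b are one class to them, and where a whole thing is asked for, a point or a joint stands for the part that bears it (a point fixed in the world has none). Each returns a list of dicts, best first, with "conf" (0 to 1); they miss things now and then, are a little off and sometimes report something else, mostly with a low value. They report only what shows in the picture. A call takes as long as a camera call.
- boxes_of(camera, label): "at" ([row, column] in pixels, amid what is visible of it).
- place_of(camera, label): "at" ([row, column] in pixels: a listed point, or the origin of a listed thing).
The state is a dict: "time": time; "qpos": joint angles; "qvel": joint speeds; "joint_efforts": joint torques, N m; "tool_pos": TCP position; "tool_rot": TCP orientation; "contact_force": force on the tool from outside, world axes, zero at the start; "torque": the same for the moment, N m; "opening": finger opening in m.
Only numpy, scipy, OpenCV 4.12 (cv2) and the standard library are available. Lean on these libraries where they do the work, as an engineer would, in place of code of your own. Each camera call takes 0.05 s, during which the arm holds its last target. There are 200 camera calls.

## Task

On the potting bench the spring-loaded telescopic leg of a seedling-tray stand lies in a setting jig. Pull the leg out by its black grip plate until its white line lines up with the yellow pointer and hold it there for a moment, then, still holding the leg at the pointer, slide the red cam lever fully closed towards the grip plate. Finish while still holding the leg by the grip plate, line at the pointer and lever closed (let go and the leg springs back); leave the pot stack, white bottle and trowel standing or lying as they are.

Things in the scene. Friction and masses are not known exactly. Their poses are not given: they have to be found in the camera images.
- jig: plywood setting jig fixed to the bench, 160 x 640 x 12 mm, carrying a green 36 mm outer tube that ends in a black collar (42 mm thick, top 55 mm above the bench). Origin on the bench under the mouth of the collar; its y axis is the leg's axis, in the direction in which the leg pulls out; x across, z up. The board reaches from y = -300 to +340 mm. The leg lies over x = 0.
- leg (a joint): how far the leg is pulled out, m: 0 fully in (start), 0.13 fully out. A return spring always pulls it back in: 4 N at 0, about 6.6 N at 0.13; let go, it springs back to 0. Its blue carriage is 44 mm wide with its flat top 55 mm above the bench and reaches from 11 mm inward of the grip plate's middle to 114 mm outward (132 mm with the rubber foot); inward of that runs the 26 mm leg tube, top 47 mm above the bench.
- grip_plate (a point): black upright plate fixed on the leg's carriage, 44 mm wide (x), 12 mm thick (y), 60 mm high from the carriage top; this point is its centre, 85 mm above the bench; same axes as the jig. At leg = 0 its middle is 90 mm out from the mouth of the collar, with free space over the leg tube between them for a finger that pulls the plate from its inward side.
- cam_lever (a joint): slide of the red cam lever on the leg's carriage, m: 0 open (start), 0.016 fully closed (end stop). It moves inward (jig -y) towards the grip plate as it closes, needs about 4 N, and stays where it is left. The whole pair, from the inward face of the plate to the outward face of the lever, measures 44 mm open and 28 mm closed, so a grip across both squeezes the lever closed.
- lever_tab (a point): centre of the red upright tab of the cam lever, 30 mm above the carriage top (85 mm above the bench). The tab is 38 mm wide (x), 12 mm thick (y), its top 55 mm above the carriage top; a 4 mm high foot runs outward from it along the carriage. It stands 32 mm outward of the grip plate's middle when open, 16 mm when closed.
- white_line (a point): end of the white line across the leg's carriage, on its top edge on the jig's +x side; 100 mm outward (y) of the grip plate's middle; moves with the leg
- pointer_tip (a point): tip of the yellow pointer clip on the ruler at the jig's +x side, tip just beside the carriage; the clip stays put, below the carriage top. The leg is at its mark when white line and pointer tip have the same place along the jig's y axis.
- pot_stack: stack of empty black nursery pots, 85 mm wide, 99 mm high; origin at the centre of its underside; leave alone
- spray_bottle: white bottle with green cap, 64 mm wide, 140 mm high; origin at the centre of its underside; leave alone
- trowel: hand trowel lying flat, 280 mm long, up to 30 mm high; origin near its middle, handle towards its -x; leave alone

How it is judged:
On the way:
1. the leg is held by its grip plate with the white line at the pointer (within 6 mm), lever still open (y of white_line in the frame of pointer_tip between -0.006 and 0.006 m and contact force between the fingers and leg_c0 above 1 N and value of joint cam_lever below 0.004 m), for 0.2 s.
At the end, for the whole second after the job is handed in: the white line is within 6 mm of the pointer tip along the leg, the leg is at rest, the cam lever is closed (over 13.5 of its 16 mm), and the fingers still press on the leg's grip plate with over 1 N (y of white_line in the frame of pointer_tip between -0.006 and 0.006 m and contact force between the fingers and leg_c0 above 1 N and value of joint cam_lever above 0.0135 m and velocity of joint leg between -0.01 and 0.01 m/s); the arm keeps its last pose, push and grip.
It fails at once if the lever is slid more than 5 mm towards closed while the white line is more than 12 mm off the pointer (value of joint cam_lever above 0.005 m and not (y of white_line in the frame of pointer_tip between -0.012 and 0.012 m)).
It fails at once if the pot stack, white bottle or trowel is moved more than 30 mm or tipped (distance of any of pot_stack, spray_bottle, trowel from where it was at the start of the episode above 0.03 m or angle between any of pot_stack, spray_bottle, trowel's own z axis and vertical above 0.35 rad).
It also fails if it takes over 48 s, if anything falls off the work surface, if the arm or the gripper's body presses on something with over 40 N, if the wrist force passes 120 N, or if a joint passes its speed limit or range.

## Working session

There is one attempt and no reset: what is moved stays moved. The work goes in short steps, Python scripts to look and compute and a shell command to move; the robot and the scene stay as the last step left them, time stands still between calls to the robot, and variables do not carry over. Pictures are saved under pics/ and viewed, about 8 in all and at most 12, crops included, and the job is handed in when it is done.

```bash
mkdir -p pics
cat > h.py <<'E'
from cell import *
import numpy as np, cv2
from scipy.spatial.transform import Rotation as R
def cam(name):
    s=observe(); c=read_camera(name)
    if name=="wrist":
        T=np.eye(4); T[:3,:3]=R.from_euler('xyz',s["tool_rot"]).as_matrix() if np.size(s["tool_rot"])==3 else np.array(s["tool_rot"]); T[:3,3]=s["tool_pos"]
        T=T@np.array(c["T_tool_cam"]); c["eye"]=T[:3,3]; c["rotation"]=T[:3,:3]
    return c
def pt(c,at,z):
    K=np.array([[c["fx"],0,c["cx"]],[0,c["fy"],c["cy"]],[0,0,1]]); 
    u=cv2.undistortPoints(np.array([[[at[1],at[0]]]],float),K,np.array([c["k1"],0,0,0.]))[0,0]
    d=np.array(c["rotation"])@np.array([u[0],u[1],1]); e=np.array(c["eye"])
    return e+d*(z-e[2])/d[2]
E
cat > m.py <<'E'
from h import *
import sys
Z=dict(jig=0,grip_plate=.085,lever_tab=.085,white_line=.055,pointer_tip=.05,pot_stack=0,spray_bottle=0,trowel=0.01)
for n in sys.argv[2:]:
    c=cam(n); cv2.imwrite(f"pics/{n}{sys.argv[1]}.png",c["img"])
    for k,z in Z.items():
        for r in place_of(n,k)[:2]:
            print(n,k,round(r["conf"],2),np.round(r["at"],1),np.round(pt(c,r["at"],z),4))
E
python3 -c "
from cell import *
print(observe());print(grip_point_offset)"
python3 m.py 0 top scene wrist
```

```text
{'time': 0.0, 'qpos': array([ 1.09600439e+00,  3.42713763e-01,  1.52502720e+00,  4.74594367e-06,
        1.27537170e+00, -1.46000386e-01]), 'qvel': array([ 8.53613006e-05,  2.86417138e-04,  4.02055257e-04,  2.59531673e-04,
       -2.00944290e-03,  7.44999304e-04]), 'joint_efforts': array([ 1.36803224e-03, -4.31254506e+01, -2.44218206e+01,  7.18939933e-02,
        5.60230238e-02, -1.35536793e-04]), 'tool_pos': array([0.16931348, 0.49652216, 0.22604605]), 'tool_rot': array([-3.14008947e+00, -2.25624552e-04,  2.81279955e+00]), 'contact_force': array([ 0.05178826, -0.25529518,  0.08362305]), 'torque': array([ 0.03156953, -0.02268117, -0.02237461]), 'opening': 0.09159108916006928}
0.0188Traceback (most recent call last):
  File "m.py", line 8, in <module>
    print(n,k,round(r["conf"],2),np.round(r["at"],1),np.round(pt(c,r["at"],z),4))
                                                              ~~^^^^^^^^^^^^^
  File "h.py", line 14, in pt
    return e+d*(z-e[2])/d[2]
                        ~^^^
IndexError: invalid index to scalar variable.
```

```bash
sed -i 's/    d=np.array(c\["rotation"\])@/    M=np.array(c["rotation"]); M=R.from_euler("xyz",M).as_matrix() if M.size==3 else M\n    d=M@/' h.py
python3 m.py 0 top scene wrist; python3 -c "
import cv2,numpy as np
a=[cv2.resize(cv2.imread(f'pics/{n}0.png'),(400,300)) for n in ('scene','wrist')]
cv2.imwrite('pics/sw.png',np.hstack(a))"
```

```text
top jig 0.63 [279.1 302.3] [ 0.5288 -0.0549  0.    ]
top grip_plate 0.76 [283.5 234.6] [0.5178 0.0324 0.085 ]
top lever_tab 0.88 [287.  207.8] [0.5133 0.0668 0.085 ]
top white_line 0.58 [280.1 160.6] [0.5242 0.1364 0.055 ]
top pointer_tip 0.59 [284.6 113.9] [0.5185 0.2    0.05  ]
top spray_bottle 0.8 [157.5 296.8] [ 0.7151 -0.0458  0.    ]
top trowel 0.6 [376.  374.4] [ 0.3906 -0.1581  0.01  ]
scene jig 0.6 [250.1 341.1] [ 0.5308 -0.0506  0.    ]
scene grip_plate 0.97 [230.8 390.5] [0.5182 0.0329 0.085 ]
scene grip_plate 0.52 [287.9 484.1] [0.5582 0.201  0.085 ]
scene lever_tab 0.76 [235.3 410.3] [0.5121 0.0654 0.085 ]
scene lever_tab 0.51 [331.  291.4] [ 0.7592 -0.0152  0.085 ]
scene white_line 0.61 [270.  446.5] [0.5281 0.1384 0.055 ]
scene pointer_tip 0.71 [287.9 484.6] [0.5296 0.2021 0.05  ]
scene pot_stack 0.66 [293.9 201.8] [ 0.7301 -0.2164  0.    ]
scene spray_bottle 0.92 [329.5 292.8] [ 0.7155 -0.0439  0.    ]
scene trowel 0.76 [185.4 325.4] [ 0.4007 -0.1532  0.01  ]
```

View pics/top0.png

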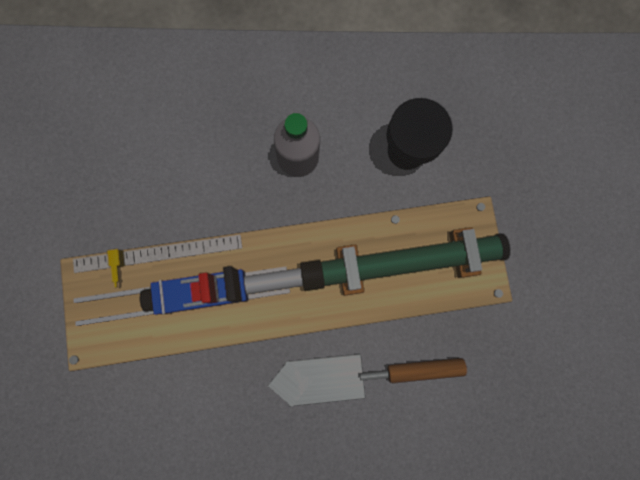

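View pics/sw.png

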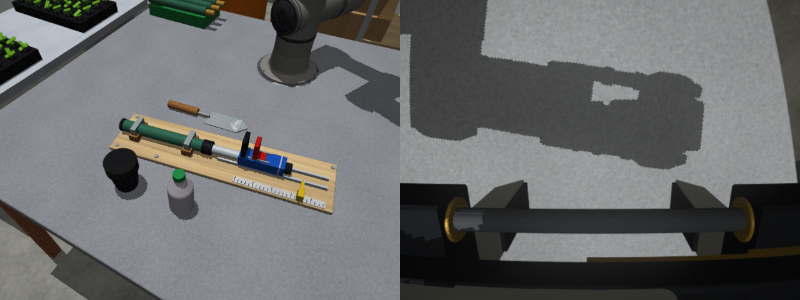

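The top view has the jig's pull-out axis running left and slightly down (about 0.138 rad yaw). The plate is at (283,235), the lever at (287,208) and the pointer at (285,114), and the networks agree with the picture. The line-to-pointer gap is about 63 mm. Next I turn the tool and go above the plate and lever.

```bash
python3 -m inch '[[[0,0,0,-0.156],[0,0,0,-0.156],[0,0,0,-0.155],[-28,-49,0,0],[-28,-49,0,0],[-28,-49,0,0],[-28,-49,0,0],[-28,-49,0,0],[-28,-49,0,0],[-28,-49,0,0]]]' -1 20
python3 -m inch '[[[-28,-49,0,0],[-28,-49,0,0],[-28,-49,0,0],[0,0,0,0],[0,0,0,0]]]'
python3 m.py 1 wrist scene
```

```text
time: 2.7
tool_pos: [0.4119, 0.1826, 0.227]
tool_rot: [3.141, 0.001, -3.003]
contact_force: [1.3, -0.0, 0.7]
opening: 0.0917
time: 3.32
tool_pos: [0.5138, 0.0504, 0.2265]
tool_rot: [3.141, -0.001, -3.004]
contact_force: [-0.5, 0.7, -0.5]
opening: 0.0921
wrist jig 0.81 [213.4 208.1] [ 0.5313 -0.0491  0.    ]
wrist grip_plate 0.77 [233.7 301.3] [0.5178 0.0386 0.085 ]
wrist lever_tab 0.77 [232.9 346.6] [0.5127 0.0706 0.085 ]
wrist white_line 0.85 [251.3 422.5] [0.5261 0.1363 0.055 ]
wrist pointer_tip 0.62 [246.6 494.3] [0.5152 0.1963 0.05  ]
wrist spray_bottle 0.82 [386.9 201. ] [ 0.7153 -0.0452  0.    ]
wrist trowel 0.68 [ 41.4 103.3] [ 0.3936 -0.1489  0.01  ]
scene jig 0.69 [250.  339.8] [ 0.5318 -0.0528  0.    ]
scene jig 0.52 [286.6 484.2] [0.487  0.2014 0.    ]
scene grip_plate 0.85 [231.  389.6] [0.5194 0.0317 0.085 ]
scene lever_tab 0.93 [235.1 409.3] [0.5124 0.0638 0.085 ]
scene white_line 0.92 [267.1 444.2] [0.5242 0.1332 0.055 ]
scene pointer_tip 0.51 [284.9 484.2] [0.5242 0.1999 0.05  ]
scene pot_stack 0.75 [293.3 201.1] [ 0.7297 -0.2182  0.    ]
scene pot_stack 0.55 [235.  410.8] [0.436 0.048 0.   ]
scene spray_bottle 0.92 [329.5 292.6] [ 0.7157 -0.0442  0.    ]
scene trowel 0.75 [189.1 327. ] [ 0.4089 -0.1452  0.01  ]
```

View pics/wrist1.png

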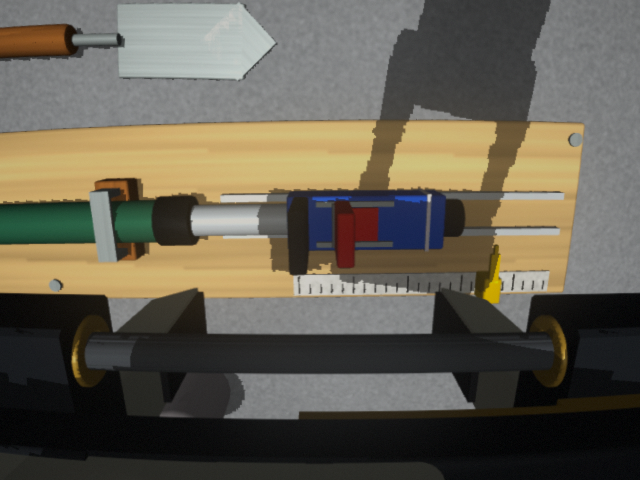

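The wrist view shows the leg level in the picture, with the plate at column 300, the lever at 346 and the fingers well clear on both sides. I go down.

```bash
python3 -m inch '[[[-1,1,40,0],[0,0,40,0],[0,0,40,0],[0,0,25,0],[0,0,12,0],[0,0,0,0],[0,0,0,0]]]' -1 20; python3 m.py 2 wrist top | grep -E "plate|tab|line|tip"
```

```text
time: 5.1
tool_pos: [0.516, 0.0513, 0.0708]
tool_rot: [-3.141, 0.002, -3.003]
contact_force: [0.1, 0.2, 0.4]
opening: 0.0916
wrist grip_plate 0.67 [323.3 279.6] [0.5163 0.0372 0.085 ]
wrist grip_plate 0.19 [260.7 134.5] [ 0.4997 -0.017   0.085 ]
wrist lever_tab 0.8 [324.7 367.2] [0.5124 0.069  0.085 ]
```

View pics/wrist2.png

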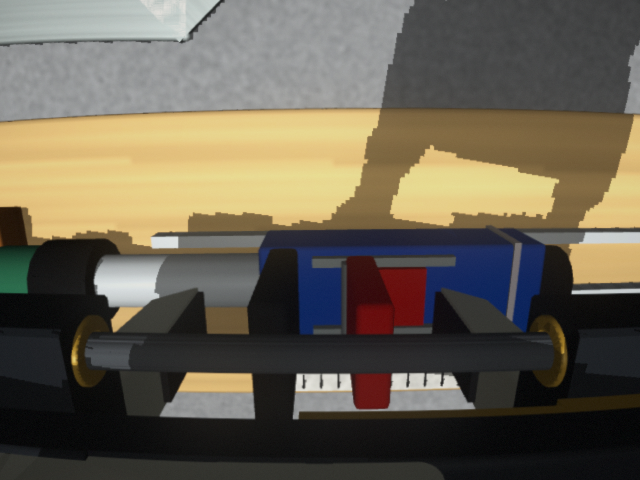

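The fingers straddle plate (col 280) and lever (col 367) centrally. I narrow the jaws to about 56 mm without touching, then pull part of the way with the inward finger.

```bash
python3 -m inch '[[[0,0,0,0],[0,0,0,0],[0,0,0,0],[0,0,0,0]]]' -0.2 20; python3 -m inch '[[[0,4,0,0],[0,6,0,0],[0,8,0,0],[0,10,0,0],[0,10,0,0],[0,8,0,0],[0,4,0,0],[0,0,0,0],[0,0,0,0]]]'; python3 m.py 3 wrist scene top| grep -E "plate|tab|line|tip"
```

```text
time: 6.5
tool_pos: [0.5152, 0.0513, 0.0697]
tool_rot: [3.142, 0.0, -3.003]
contact_force: [-0.3, -0.6, -0.1]
opening: 0.0574
time: 7.62
tool_pos: [0.5079, 0.1005, 0.0697]
tool_rot: [-3.141, -0.001, -3.003]
contact_force: [-1.5, -5.4, 0.8]
opening: 0.0553
wrist grip_plate 0.72 [330.5 260.7] [0.5115 0.08   0.085 ]
wrist lever_tab 0.86 [326.8 348.8] [0.5056 0.1116 0.085 ]
scene grip_plate 0.63 [237.1 415.4] [0.5118 0.0742 0.085 ]
scene lever_tab 0.57 [241.8 438.5] [0.5037 0.1108 0.085 ]
scene white_line 0.94 [274.3 472.9] [0.5164 0.1782 0.055 ]
scene pointer_tip 0.89 [288.  484.3] [0.53   0.2018 0.05  ]
scene pointer_tip 0.7 [187.  325.1] [ 0.4429 -0.1313  0.05  ]
```

View pics/wrist3.png

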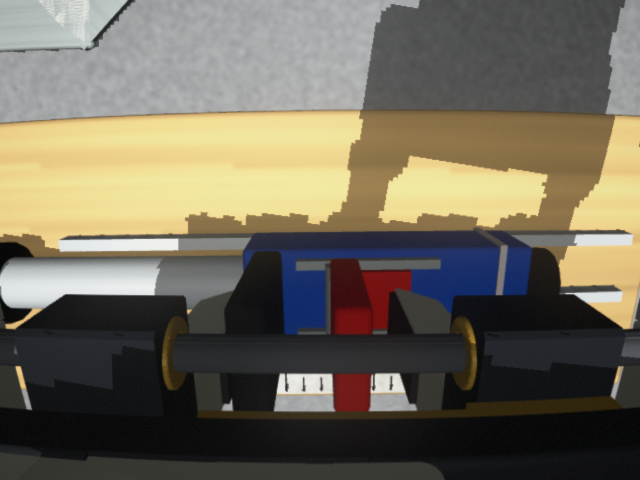

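```bash
cat > tri.py <<'E'
from h import *
from scipy.optimize import least_squares
a=0.138; yh=np.array([-np.sin(a),np.cos(a),0]); xh=np.array([np.cos(a),np.sin(a),0])
o=observe()["tool_pos"]
def ray(c,at):
    p=pt(c,at,0); e=np.array(c["eye"]); return e,(p-e)/np.linalg.norm(p-e)
res={}
for lab in ("pointer_tip","white_line","grip_plate"):
    rs=[]
    for n in ("top","scene","top","scene"):
        c=cam(n)
        for r in place_of(n,lab)[:1]:
            if r["conf"]>.3: rs.append(ray(c,r["at"])); print(lab,n,round(r["conf"],2),np.round(r["at"],1))
    if len(rs)<2: continue
    A=sum(np.eye(3)-np.outer(d,d) for e,d in rs); b=sum((np.eye(3)-np.outer(d,d))@e for e,d in rs)
    p=np.linalg.solve(A,b); res[lab]=p
    print(lab,len(rs),np.round(p,4),"jig rel tcp x,y mm",np.round(1e3*np.array([(p-o)@xh,(p-o)@yh]),1))
E
python3 tri.py
python3 - <<'E'
from h import *
c=cam("scene"); im=c["img"][215:315,370:520]
d=cam("top")["img"][230:330,80:260]
cv2.imwrite("pics/st3.png",np.vstack([cv2.resize(im,(450,300),interpolation=2),cv2.resize(d,(450,250),interpolation=2)]))
E
```

```text
pointer_tip scene 0.56 [288.1 485. ]
white_line scene 0.9 [275.1 472.4]
white_line scene 0.93 [277.5 473. ]
white_line 2 [1.0468 0.194  0.6916] jig rel tcp x,y mm [546.7  18.6]
grip_plate scene 0.96 [237.  417.5]
grip_plate scene 0.74 [240.8 416.9]
grip_plate 2 [1.0468 0.194  0.6916] jig rel tcp x,y mm [546.7  18.6]
```

View pics/st3.png

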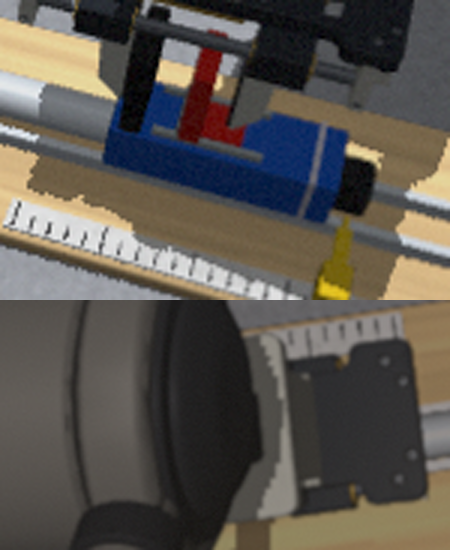

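```bash
cat > tri2.py <<'E'
from tri import ray
from h import *
E
cat > tri3.py <<'E'
from h import *
a=0.138; yh=np.array([-np.sin(a),np.cos(a),0]); xh=np.array([np.cos(a),np.sin(a),0])
t,s,w=cam("top"),cam("scene"),cam("wrist")
T=np.eye(4);T[:3,:3]=R.from_euler('xyz',[3.141,-.001,-3.004]).as_matrix();T[:3,3]=[0.5138,0.0504,0.2265]
T=T@np.array(w["T_tool_cam"]); w["eye"]=T[:3,3]; w["rotation"]=T[:3,:3]
def tri(L):
    A=0;b=0;rs=[]
    for c,at in L:
        p=pt(c,at,0);e=np.array(c["eye"]);d=(p-e)/np.linalg.norm(p-e);P=np.eye(3)-np.outer(d,d);A=A+P;b=b+P@e;rs.append((P,e))
    p=np.linalg.solve(A,b); return np.round(p,4),[round(1e3*np.linalg.norm(P@(p-e)),1) for P,e in rs]
tcp=observe()["tool_pos"]
for nm,L in dict(ptr_ts=[(t,(285.5,115)),(s,(287.5,485))],ptr_all=[(t,(285.5,115)),(s,(287.5,485)),(w,(246.6,495))],
  line0=[(t,(280.1,160.6)),(s,(268.,445)),(w,(251.3,424))]).items():
    p,e=tri(L); print(nm,p,e,"rel tcp jig x,y",np.round(1e3*np.array([(p-tcp)@xh,(p-tcp)@yh]),1))
q=pt(s,(276,473.),.055); print("line now",q,np.round(1e3*np.array([(q-tcp)@xh,(q-tcp)@yh]),1))
for z in (.03,.035,.04,.045,.05):
    q=pt(s,(287.5,485),z); print(z,np.round(1e3*np.array([(q-tcp)@xh,(q-tcp)@yh]),1))
print(tcp,observe()["opening"])
E
python3 tri3.py
```

```text
ptr_ts [0.5181 0.203  0.0373] [np.float64(0.4), np.float64(0.4)] rel tcp jig x,y [ 24.2 100.2]
ptr_all [0.5179 0.203  0.0371] [np.float64(0.4), np.float64(0.4), np.float64(0.1)] rel tcp jig x,y [ 24.  100.3]
line0 [0.5252 0.1361 0.0559] [np.float64(1.0), np.float64(1.3), np.float64(1.2)] rel tcp jig x,y [22.1 33. ]
line now [0.5196145  0.17937295 0.055     ] [22.5 76.6]
0.03 [ 18.5 100.8]
0.035 [ 22.5 100.1]
0.04 [26.5 99.5]
0.045 [30.5 98.9]
0.05 [34.5 98.3]
[0.50789791 0.10037689 0.06967713] 0.05521448565488701
```

The views agree: the pointer tip is at z≈37 mm and about 23 mm beyond the line (22 from finger geometry, 23.6 from the picture). I pull a further 23 mm and wait.

```bash
python3 -m inch '[[[0,6,0,0],[0,8,0,0],[0,6,0,0],[0,3,0,0],[0,0,0,0],[0,0,0,0]]]'
cat > chk.py <<'E'
from h import *
import sys
a=0.138; yh=np.array([-np.sin(a),np.cos(a),0])
P=np.array([.5180,.2030,.037]); o=observe(); tcp=o["tool_pos"]
print("finger-based line-ptr mm",1e3*((tcp-P)@yh)-1e3*o["opening"]/2+6+100, "open",o["opening"],o["time"],o["contact_force"])
c=cam("scene")
for l,z in (("white_line",.055),("pointer_tip",.037),("grip_plate",.085),("lever_tab",.085)):
    for r in place_of("scene",l)[:1]:
        print(l,round(r["conf"],2),np.round(r["at"],1),"y-ptr",round(1e3*((pt(c,r["at"],z)-P)@yh),1))
w=cam("wrist")
for l,z in (("white_line",.055),("pointer_tip",.037),("grip_plate",.085),("lever_tab",.085)):
    for r in place_of("wrist",l)[:1]:
        print("w",l,round(r["conf"],2),np.round(r["at"],1),"y-ptr",round(1e3*((pt(w,r["at"],z)-P)@yh),1))
cv2.imwrite(f"pics/chk{sys.argv[1]}.png",np.vstack([cv2.resize(c["img"][220:310,400:530],(520,360),interpolation=2),cv2.resize(w["img"][200:440,150:620],(470,240))[:,:].copy() if 0 else cv2.resize(w["img"][200:440,100:620],(520,240))]))
E
python3 chk.py 4
```

```text
time: 11.18
tool_pos: [0.5045, 0.1231, 0.0697]
tool_rot: [-3.141, -0.001, -3.003]
contact_force: [-0.8, -5.8, 2.1]
opening: 0.0549
finger-based line-ptr mm 1.2773745924886413 open 0.054887267828311596 11.175 [-0.82479316 -5.79575136  2.12060507]
white_line 0.72 [280.7 484.2] y-ptr -5.7
pointer_tip 0.51 [289.3 482.1] y-ptr -4.2
lever_tab 0.67 [246.4 452.4] y-ptr -66.5
w lever_tab 0.74 [329.4 349.6] y-ptr -65.7
```

View pics/chk4.png

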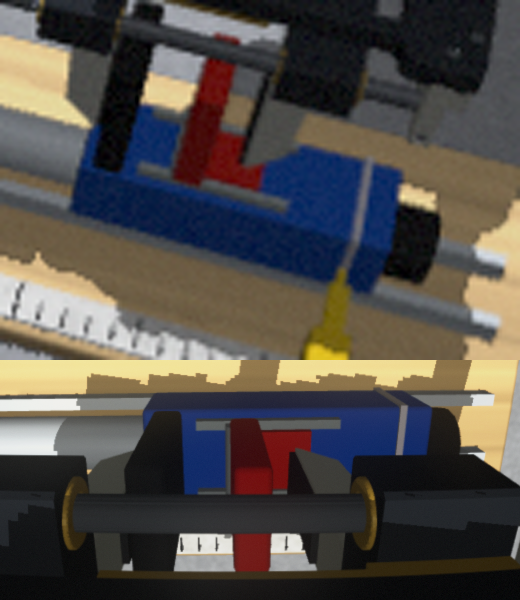

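The line runs down the carriage side straight to the pointer tip in the scene crop (line end at (488,281), tip at (486,287)). Finger geometry gives +1.3 mm and the lever position gives +2. The lever is still open and the pull is 5.8 N. Next I squeeze stepwise, drawing the tool back as the inward finger advances.

```bash
python3 -m inch '[[[0,0,0,0],[0,0,0,0]]]'; python3 -m inch '[[[0,-3,0,0],[0,0,0,0]]]' -0.075 20; python3 -m inch '[[[0,-3,0,0],[0,0,0,0]]]' 0.05 20;  python3 -m inch '[[[0,-3,0,0],[0,0,0,0]]]' 0.175 20; python3 -m inch '[[[0,-3,0,0],[0,0,0,0],[0,0,0,0]]]' 0.3 20; python3 chk.py 5
```

```text
time: 11.92
tool_pos: [0.5045, 0.123, 0.0696]
tool_rot: [-3.141, -0.001, -3.003]
contact_force: [-2.2, -5.2, 1.6]
opening: 0.0554
time: 12.18
tool_pos: [0.505, 0.1198, 0.0696]
tool_rot: [-3.141, -0.001, -3.003]
contact_force: [-2.0, -6.3, 2.0]
opening: 0.0498
time: 12.42
tool_pos: [0.5054, 0.1168, 0.0696]
tool_rot: [-3.141, -0.002, -3.003]
contact_force: [-2.3, -6.2, 2.3]
opening: 0.0442
time: 12.68
tool_pos: [0.5058, 0.1139, 0.0697]
tool_rot: [-3.141, -0.001, -3.004]
contact_force: [-2.4, -5.7, 2.1]
opening: 0.0381
time: 13.05
tool_pos: [0.5063, 0.111, 0.0697]
tool_rot: [-3.141, -0.001, -3.003]
contact_force: [-2.1, -6.5, 1.9]
opening: 0.0322
finger-based line-ptr mm 0.40482509494619023 open 0.03221004081824452 13.05 [-2.07081268 -6.53671666  1.90389731]
white_line 0.6 [281.3 488.1] y-ptr 0.2
pointer_tip 0.72 [287.4 480.8] y-ptr -6.7
grip_plate 0.91 [243.8 429.5] y-ptr -102.0
lever_tab 0.58 [245.8 445.6] y-ptr -77.0
w grip_plate 0.89 [330.1 293.3] y-ptr -98.4
w lever_tab 0.72 [329.4 347.7] y-ptr -78.6
```

```bash
python3 -m inch '[[[0,-2,0,0],[0,0,0,0],[0,0,0,0],[0,0,0,0],[0,0,0,0],[0,0,0,0]]]' 0.6 25; python3 chk.py 6
```

```text
time: 14.3
tool_pos: [0.5065, 0.1092, 0.0697]
tool_rot: [-3.141, -0.001, -3.003]
contact_force: [-1.2, -6.4, 0.9]
opening: 0.0276
finger-based line-ptr mm 0.8428423779264023 open 0.02757862068934838 14.3 [-1.17457793 -6.44280577  0.88795336]
white_line 0.92 [281.4 489.8] y-ptr 2.7
pointer_tip 0.69 [288.6 485.1] y-ptr 0.1
grip_plate 0.97 [241.5 430. ] y-ptr -102.3
lever_tab 0.96 [242.2 443.7] y-ptr -81.3
w lever_tab 0.98 [327.9 341.4] y-ptr -82.8
```

View pics/chk6.png

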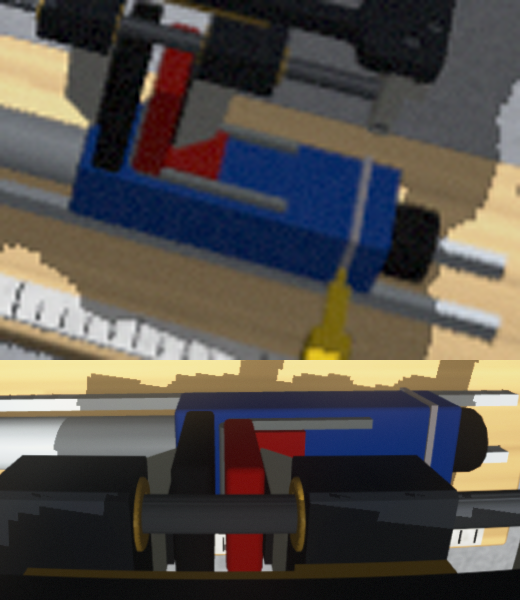

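The jaw opening reads 27.6 mm, so the lever is closed. The line meets the pointer tip in the scene crop (offset estimates +0.8 and +2.7 mm), the hold is steady, and the pull is 6.4 N. I hand in.

```bash
python3 -c "
from cell import *
o=observe();print(o['opening'],o['tool_pos'],o['time']);print(hand_in())"
```

```text
0.027380523880508212 [0.50648829 0.10916268 0.06966873] 14.8
the job is handed in; nothing more can be done
None
```

I pulled the leg out by its grip plate with the inward finger until the white line met the pointer, and held it there with the lever open. I then squeezed plate and lever together in steps, drawing the tool back so the line stayed at the pointer. I handed in at 14.8 s, still gripping at 25 N.

- **Lever:** the jaw opening read 27.4–27.6 mm against 28 mm for fully closed. The pictures show the lever tab moved in close to the plate.
- **Line at pointer:** finger geometry gave +0.8 mm and the scene network +2.7 mm, both within the 6 mm allowed. An earlier scene reading, taken before the squeeze, gave −5.7 mm; that picture and the finger geometry (+1.3 mm) contradicted it, so I disregarded it.
- **Hold:** the tool was steady against about 6.4 N of spring pull.
- **Pot stack, bottle and trowel:** I moved nothing near them, but I did not measure them again at the end.

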